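# Shunt the paint sample blocks and load the black one

## Robot

A 7-joint arm with a two-finger parallel gripper is mounted at the origin on the work surface. World frame = base frame: x ahead of the robot, y to its left, z up, the work surface at z = 0. Lengths are in m, angles in rad, forces in N, time in s.
With the tool pointing down it reaches from about 0.425 to 0.925 m from the base axis. Payload 6.8 kg.
Tool frame: the origin (TCP) lies midway between the tips of the shut fingers; the grasp point (between the pads) lies 19 mm behind it; z points along the fingers, y is the direction in which the jaws open and shut (so a half turn about z gives the same grasp; the last joint's range is limited). The gripper opens to 85 mm and grips with 20 to 120 N. Pads are 22 mm wide; open, the fingers measure 114 mm over their backs; the gripper's body (76 mm by 85 mm) begins 54 mm behind the grasp point. The pads swing forward as they close: fully open they stand 13 mm farther back than shut.
Start: joints at [-1.398, 0.477, 0.022, 1.555, -0.011, 1.109, -0.083], TCP at [0.187, 0.649, 0.231] pointing down, gripper open.
Joint ranges: [-2.96, 2.96], [-0.34, 2.1], [-1.41, 1.46], [0.24, 2.44], [-1.37, 4.51], [0.17, 1.92], [-2.96, 2.96]. Speed limits (rad/s): [2.39, 2.39, 3.14, 3.14, 3.14, 3.14, 3.14].

## Interface

Orientations are given as a unit quaternion [w, x, y, z].
In Python, from station import bot, vision gives the robot as it stands.
- The arm moves only by the tool move_arm, never from a script. Its argument "increments" is text: rows parted by semicolons, each of 7 numbers parted by spaces: the opening, from 0 (shut) to 1 (fully open), then the shift along the world's x, y, z in mm, then the turn, a rotation vector about the world's x, y, z in rad. In form: grip x y z rx ry rz; .... A call has exactly 8 rows; each row shifts and turns the commanded pose from where the row before left it; what a row does not reach is not made up. A row lasts 1/8 s, in which the tool goes at most 62.5 mm and 10.7 degrees, less where a joint would pass 70% of its speed; a pose out of reach is approached as far as the arm can. A call with a gripper value outside its range is refused whole. The fingers move at their own pace and stop on an object; "newtons" is the grip in N (left out, the last holds). Time passes only in rows, so rows that do not move let the fingers close, or fill a call up. It gives the time, the measured TCP pose, the force and the opening at its end, in the units of the state.
- bot.get_obs(): the state, without advancing time (a new reading comes with each control period).
- vision.read_camera(name): name is "scene" or "side" or "wrist"; returns (picture, depth): 384x512x3 uint8, red, green, blue; 384x512 float32, m along the optical axis (not along the pixel's ray), 0 where there is no reading.
- vision.calibration(name): a dict with "fx", "fy", "cx", "cy" (pixels), "R" (3x3) and "t" (3): a world point X has camera coordinates R X + t; the wrist camera has in their place "hand_eye" (4x4, takes a point from camera to tool coordinates, whose origin is the TCP and whose axes are the flange's). Camera axes: x right, y down, z forward; pixel columns grow to the right and rows downward; lengths in m; the calibration is good to about 2 mm. A picture is of the moment at which its call begins: read the wrist's pose just before it. calibration takes no time and is no camera call.
- bot.hand_in(): hands the job in, once; it reports no verdict.
The state is a dict: "t": time; "q": joint angles; "joint_vel": joint speeds; "joint_torque": joint torques, N m; "eef_pos": TCP position; "tool_rot": TCP orientation; "contact_force": force on the tool from outside, world axes, zero at the start; "torque": the same for the moment, N m; "gripper_width": opening from 0.0 (shut) to 1.0 (fully open).
Only numpy, scipy, OpenCV 4.12 (cv2) and the standard library are available. Lean on these libraries where they do the work, as an engineer would, in place of code of your own. Each camera call takes 0.05 s, during which the arm holds its last target.

## Task

In the grey tray, without lifting blocks out, slide the white block into the empty bay diagonally opposite the orange-edged loading bay, then the yellow block from the loading bay into the side bay that white left. Fetch the black block from the aluminium dock (only the ends of its grip are free there, so put it down, say on the ceramic tile, and take it again by its sides) and lower it gently into the loading bay, long side lying as the others. Leave every tray block flat and square in its bay, and the green block and the other things on the bench where they are.

Things in the scene. Friction and masses are not known exactly. Their poses are not given: they have to be found in the camera images.
- tray: Fixed grey tray, 136 x 136 mm outside, 128 x 128 mm inside: four bays (2 x 2, 64 mm pitch, no partitions). Origin: centre of underside, on the bench; axes along its sides. Floor 5 mm, walls 19 mm above the bench. Clear lips (16 to 19 mm above the bench) overhang bay_far, bay_a, bay_b by 6 mm from the tray y walls: bases slide under, 3 mm to spare. Blocks lie with long side along tray x.
- bay_load (a point): Centre, on the tray floor, of the loading bay, tray (-32, -32) mm: orange outer wall tops and floor, no lip. Yellow starts there. With the tray full, neighbouring grips are 12 mm away in tray x and 28 mm in tray y.
- bay_far (a point): Centre, on the tray floor, of the bay diagonally opposite the loading bay, tray (+32, +32) mm. Empty at the start.
- bay_a (a point): Centre, on the tray floor, of the side bay at tray (+32, -32) mm. Holds the white or the red block at the start.
- bay_b (a point): Centre, on the tray floor, of the side bay at tray (-32, +32) mm. Holds the other of the white and red blocks at the start.
- white_block: Wooden base plate 60 x 60 x 8 mm with a painted grip block on top, 52 mm long (block x) x 36 mm wide (block y) x 38 mm high; total height 46 mm, 50 to 105 g. Origin: centre of the underside, z up. White grip. Starts in a side bay of the tray.
- red_block: Wooden base plate 60 x 60 x 8 mm with a painted grip block on top, 52 mm long (block x) x 36 mm wide (block y) x 38 mm high; total height 46 mm, 50 to 105 g. Origin: centre of the underside, z up. Red grip. Starts in the other side bay of the tray.
- yellow_block: Wooden base plate 60 x 60 x 8 mm with a painted grip block on top, 52 mm long (block x) x 36 mm wide (block y) x 38 mm high; total height 46 mm, 50 to 105 g. Origin: centre of the underside, z up. Yellow grip. Starts in the loading bay.
- black_block: Wooden base plate 60 x 60 x 8 mm with a painted grip block on top, 52 mm long (block x) x 36 mm wide (block y) x 38 mm high; total height 46 mm, 50 to 105 g. Origin: centre of the underside, z up. Black grip. Starts in one of the two channels of the dock, its long side along the channel (dock x).
- green_block: Wooden base plate 60 x 60 x 8 mm with a painted grip block on top, 52 mm long (block x) x 36 mm wide (block y) x 38 mm high; total height 46 mm, 50 to 105 g. Origin: centre of the underside, z up. Green grip, a bystander, in the other dock channel; leave it there.
- dock: Fixed aluminium dock, 70 x 136 mm; origin centre of underside. Floor top 5 mm above the bench; two channels along dock x, centred at dock y = +33 and -33 mm, 63 mm wide, open at the ends and top, between walls that rise to 55 mm (4 mm over the docked blocks). Beside a docked grip only 13.5 mm is free to either wall, too little for fingers; its two ends are free.
- ceramic_tile: Fixed white glazed ceramic tile 100 x 100 x 6 mm lying flat between tray and dock, a clear spot to put things down. Origin: centre of the underside, on the bench.
- figure_holder: Bystander: wooden spring-clip figure holder, 54 mm wide, about 100 mm high. Origin at its underside.
- brush_bowl: Bystander: stainless steel bowl, 110 mm wide, 50 mm high, with brushes up to 165 mm high leaning to +y. Origin at its underside.
- teal_jar: Bystander: teal paint jar, 32 mm wide, 50 mm high. Origin at its underside.
- ochre_jar: Bystander: ochre paint jar, 32 mm wide, 50 mm high. Origin at its underside.
- flat_brush: Bystander: flat brush about 150 mm long lying on the bench. Origin near its middle, its length along its x.
Things that resemble listed ones, but are neither listed nor needed, are in the scene too. What is shaped like the white_block but blue or purple is not meant.

How it is judged:
On the way, in this order (a step that is already met when the one before it is completed fails the run):
1. the white block has been slid into the bay opposite the loading bay (horizontal distance between white_block and bay_far below 0.007 m and height (world z) of white_block below 0.009 m), for 0.2 s.
2. the yellow block has been slid out of the loading bay into the side bay that white left, red still in its own (horizontal distance between white_block and bay_far below 0.008 m and height (world z) of white_block below 0.009 m and (((horizontal distance between yellow_block and bay_a below 0.008 m and height (world z) of yellow_block below 0.009 m) and (horizontal distance between red_block and bay_b below 0.008 m and height (world z) of red_block below 0.009 m)) or ((horizontal distance between yellow_block and bay_b below 0.008 m and height (world z) of yellow_block below 0.009 m) and (horizontal distance between red_block and bay_a below 0.008 m and height (world z) of red_block below 0.009 m)))), for 0.2 s.
At the end, for the whole second after the job is handed in: White is in the bay opposite the loading bay, black in the loading bay, yellow and red in the two side bays, each within 6 mm of its bay centre and flat on the floor (underside less than 4 mm above it, tilt under 0.06 rad), at rest; black's long side is within 0.15 rad of the tray's x direction (horizontal distance between white_block and bay_far below 0.006 m and height (world z) of each of white_block, black_block below 0.009 m and horizontal distance between black_block and bay_load below 0.006 m and (((horizontal distance between yellow_block and bay_a below 0.006 m and height (world z) of yellow_block below 0.009 m) and (horizontal distance between red_block and bay_b below 0.006 m and height (world z) of red_block below 0.009 m)) or ((horizontal distance between yellow_block and bay_b below 0.006 m and height (world z) of yellow_block below 0.009 m) and (horizontal distance between red_block and bay_a below 0.006 m and height (world z) of red_block below 0.009 m))) and angle between the x axis of black_block and the x axis of tray, either way round below 0.15 rad and angle between each of black_block, white_block, yellow_block, red_block's own z axis and vertical below 0.06 rad and linear speed of each of white_block, red_block, yellow_block, black_block below 0.02 m/s); the robot touches nothing.
It fails at once if a white, red or yellow block was lifted more than 13 mm off the tray floor (height (world z) of any of white_block, red_block, yellow_block above 0.018 m).
It fails at once if the black block was dropped into the loading bay (faster than 0.4 m/s) (horizontal distance between black_block and bay_load below 0.03 m and height (world z) of black_block below 0.04 m and linear speed of black_block above 0.4 m/s).
It fails at once if a bystander was moved more than 30 mm (distance of any of green_block, figure_holder, brush_bowl, teal_jar, ochre_jar, flat_brush from where it was at the start of the episode above 0.03 m).
It also fails if it takes over 67 s, if anything falls off the work surface, if the arm or the gripper's body presses on something with over 40 N, if the wrist force passes 120 N, or if a joint passes its speed limit or range.

## Working session

There is one attempt and no reset: what is moved stays moved. The work goes in short steps, Python scripts to look and compute and a tool call to move; the robot and the scene stay as the last step left them, time stands still between calls to the robot, and variables do not carry over. Pictures are saved under pics/ and viewed, and the job is handed in when it is done.

Besides the shell and the picture viewer there is one more tool, called after "Emit:" in YAML: its name, and indented under it one key for each argument. move_arm: Moves the arm, as the interface text tells. Its arguments: {"type":"object","properties":{"increments":{"type":"string"},"newtons":{"type":"number"}},"required":["increments"]}

```bash
ls; mkdir -p pics; python3 - <<'E'
from station import bot, vision
import cv2, numpy as np
o=bot.get_obs(); print({k:np.round(v,3).tolist() for k,v in o.items()})
for n in ("scene","side","wrist"):
    p,d=vision.read_camera(n); cv2.imwrite(f"pics/{n}0.png",p[:,:,::-1]); np.savez(f"{n}0.npz",p=p,d=d)
    print(n,{k:np.round(v,4).tolist() for k,v in vision.calibration(n).items()})
E
```

```text
pics
{'t': 0.0, 'q': [-1.398, 0.478, 0.022, 1.556, -0.011, 1.109, -0.083], 'joint_vel': [-0.001, 0.001, 0.0, 0.001, -0.0, -0.0, -0.001], 'joint_torque': [-0.001, -59.645, 1.607, -28.12, 0.012, 0.009, 0.0], 'eef_pos': [0.187, 0.648, 0.23], 'tool_rot': [-0.0, 0.14, 0.99, -0.001], 'contact_force': [0.076, -0.861, 0.852], 'torque': [-0.021, 0.032, 0.024], 'gripper_width': 1.002}
scene {'fx': 351.1222, 'fy': 351.1222, 'cx': 251.5096, 'cy': 187.3564, 'R': [[0.2767, 0.9608, 0.0152], [0.5489, -0.145, -0.8232], [-0.7888, 0.2362, -0.5675]], 't': [-0.18, -0.2602, 1.4792]}
side {'fx': 352.8712, 'fy': 352.8712, 'cx': 259.2556, 'cy': 191.3971, 'R': [[0.8814, -0.4723, -0.0102], [-0.3678, -0.6726, -0.6421], [0.2964, 0.5697, -0.7665]], 't': [-0.4586, 0.2401, 0.8178]}
wrist {'fx': 330.1769, 'fy': 330.1769, 'cx': 256.4811, 'cy': 192.0018, 'hand_eye': [[-0.0006, -0.9476, -0.3194, 0.0823], [1.0, -0.0004, -0.0007, 0.0], [0.0006, -0.3194, 0.9476, -0.1423], [0.0, 0.0, 0.0, 1.0]]}
```

View pics/scene0.png

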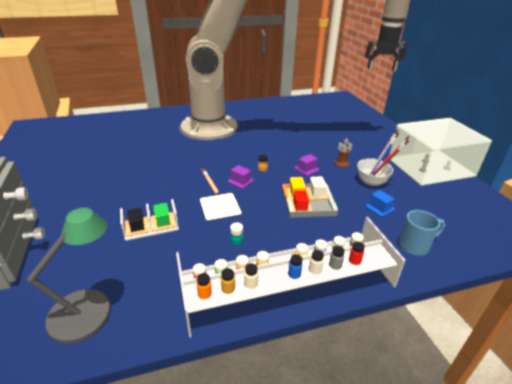

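View pics/side0.png

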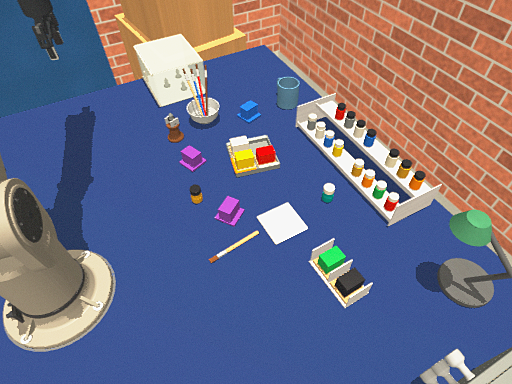

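View pics/wrist0.png

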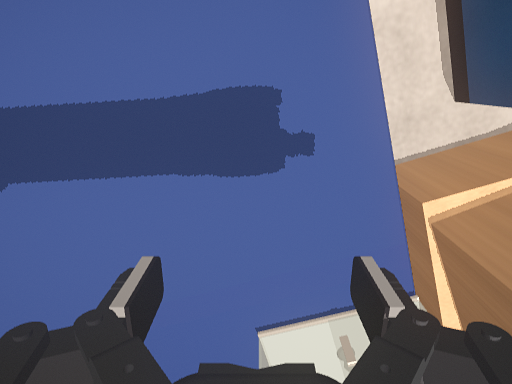

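The scene view shows the tray at about (310,197), with yellow at (297,184), white at (318,185) and red at (301,200). The dock is at (150,218), black at (136,217) and green at (162,213). The tile is at (220,206). Lookalikes are purple at (240,176) and (307,165), blue at (380,203), and a white-capped jar at (237,232). I'll check with close crops.

```bash
cat > h.py <<'E'
import numpy as np, cv2
from station import bot, vision
def w2p(n,X):
    c=vision.calibration(n);x=np.array(X)@c["R"].T+c["t"]
    return np.stack([c["fx"]*x[...,0]/x[...,2]+c["cx"],c["fy"]*x[...,1]/x[...,2]+c["cy"]],-1)
def p2plane(n,uv,z):
    c=vision.calibration(n);uv=np.atleast_2d(uv).astype(float)
    r=np.stack([(uv[:,0]-c["cx"])/c["fx"],(uv[:,1]-c["cy"])/c["fy"],np.ones(len(uv))],-1)@c["R"]
    o=-c["R"].T@c["t"]; s=(z-o[2])/r[:,2]
    return o+r*s[:,None]
def cloud(n,d):
    c=vision.calibration(n);v,u=np.mgrid[:d.shape[0],:d.shape[1]]
    P=np.stack([(u-c["cx"])/c["fx"]*d,(v-c["cy"])/c["fy"]*d,d],-1)
    return (P-c["t"])@c["R"]
E
python3 - <<'E'
import cv2
a=cv2.imread("pics/side0.png");b=cv2.imread("pics/scene0.png")
cv2.imwrite("pics/c1.png",cv2.resize(a[125:185,215:295],None,fx=9,fy=9,interpolation=cv2.INTER_CUBIC))
cv2.imwrite("pics/c2.png",cv2.resize(a[230:310,295:385],None,fx=7,fy=7,interpolation=cv2.INTER_CUBIC))
cv2.imwrite("pics/c3.png",cv2.resize(b[160:250,110:350],None,fx=3.3,fy=5,interpolation=cv2.INTER_CUBIC))
E
```

```text
(no output)
```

View pics/c1.png

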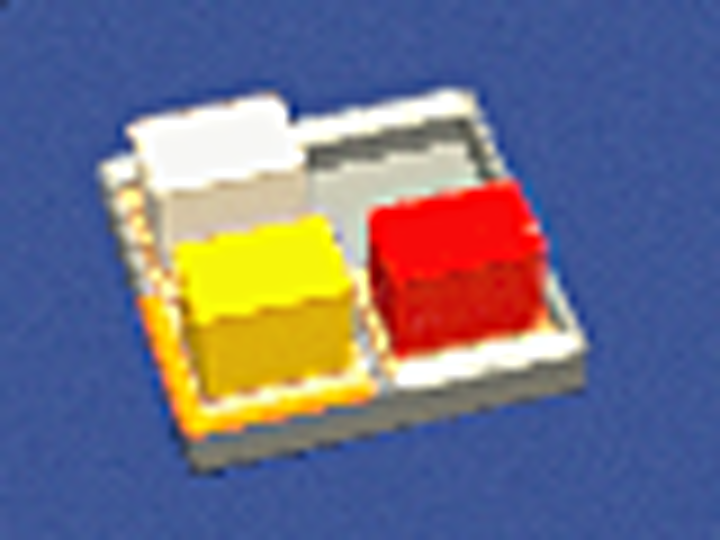

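View pics/c2.png

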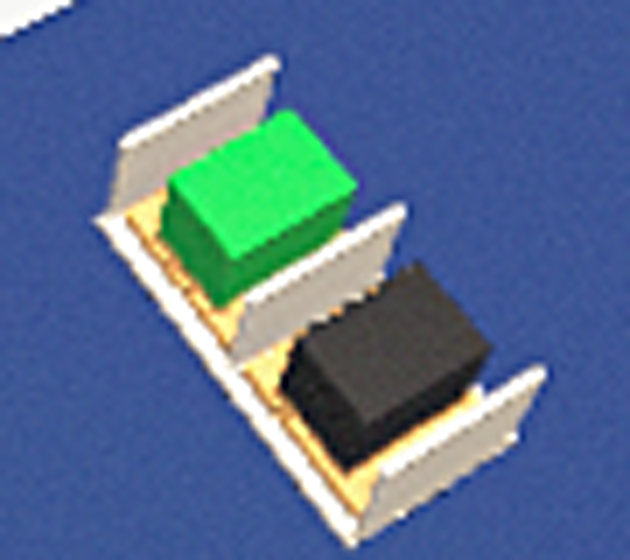

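View pics/c3.png

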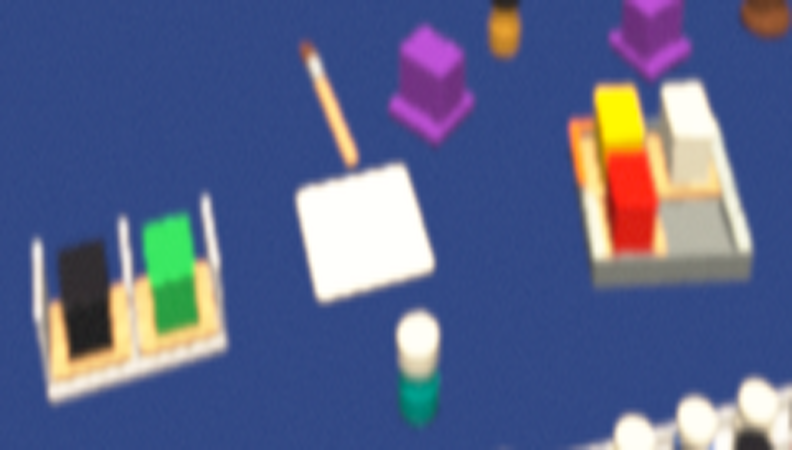

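The crops confirm the layout. Orange walls surround yellow, the empty bay is opposite it, and red is along tray +x, so it is in bay_a. White is along tray +y, so it is in bay_b. Black is the outer dock block and green the inner one.

```bash
python3 - <<'E'
from h import *
c=np.array([[190,438],[585,345],[470,92],[103,168]])/9+[215,125]-0.4
W=p2plane("side",c,0.019);print("tray corners side",W.round(4).tolist(),W.mean(0).round(4))
for n in("side","scene"):
    z=np.load(n+"0.npz");P=cloud(n,z["d"]);hsv=cv2.cvtColor(z["p"],cv2.COLOR_RGB2HSV).astype(int)
    H,S,V=hsv[...,0],hsv[...,1],hsv[...,2]
    for name,m,lo in(("yellow",(abs(H-28)<6)&(S>150),.044),("red",((H<6)|(H>174))&(S>150),.044),("green",(abs(H-65)<12)&(S>100),.044),("white",(S<60)&(V>150),.044),("black",(V<75),.044),("tile",(S<60)&(V>200),.002)):
        roi=(P[...,0]>.4)&(P[...,0]<.85)&(abs(P[...,1])<.45)&(P[...,2]>lo)&(P[...,2]<(.07 if lo>.01 else .012))&(z["d"]>0)&m
        k,l,st,ce=cv2.connectedComponentsWithStats(roi.astype(np.uint8))
        for i in range(1,k):
            if st[i,4]<25: continue
            Q=P[l==i];r=cv2.minAreaRect((Q[:,:2]*1000).astype(np.float32))
            print(n,name,st[i,4],ce[i].round(),np.median(Q[:,2]).round(4),np.round(r[0],1),np.round(r[1],1),round(r[2],1))
E
```

```text
tray corners side [[0.5152, 0.136, 0.019], [0.6492, 0.1108, 0.019], [0.6772, 0.2404, 0.019], [0.5446, 0.2675, 0.019]] [0.5965 0.1887 0.019 ]
side yellow 161 [244. 155.] 0.0496 [558.3 166.7] [39.4 50.8] 77.6
side red 162 [265. 151.] 0.0493 [621.6 151. ] [37.6 50.8] 75.7
side green 326 [332. 256.] 0.0496 [ 587.5 -234.1] [51.4 36.9] 1.2
side white 92 [304. 110.] 0.0579 [821.3 247.9] [57.1  6.5] 1.8
side white 45 [313. 117.] 0.0592 [828.8 209.3] [24.8 24.6] 37.4
side white 53 [321. 126.] 0.0581 [827.8 160.1] [28.2 25.6] 8.4
side white 37 [330. 133.] 0.0596 [828.3 113. ] [22.2 23.1] 4.2
side white 139 [239. 141.] 0.0497 [572.2 228. ] [38.  51.2] 77.4
side white 51 [339. 143.] 0.059 [827.1  66.9] [24.5 24.3] 38.8
side white 60 [359. 163.] 0.0592 [827.4 -27.8] [25.5 22.5] 51.6
side white 60 [370. 173.] 0.0595 [826.9 -76.2] [24.9 21.5] 49.2
side white 55 [382. 184.] 0.0603 [ 827.7 -122.5] [25.3 23.8] 45.2
side white 74 [329. 187.] 0.0482 [705.2 -57.6] [28.5 27.4] 28.3
side white 71 [393. 197.] 0.06 [ 826.9 -170.1] [25.4 22.9] 48.7
side white 91 [402. 209.] 0.0575 [ 821.1 -210.9] [ 3.3 57.3] 
[... 1469 characters left out ...]
0.0594 [832.9 114.6] [26.6 25.6] 17.6
scene white 84 [302. 248.] 0.0601 [832.7  66.5] [24.3 25.2] 81.1
scene white 90 [262. 256.] 0.0599 [832.7 -27.2] [24.4 24.7] 27.9
scene white 95 [242. 260.] 0.0599 [832.9 -76.3] [24.3 23.6] 76.8
scene white 107 [221. 265.] 0.0601 [ 832.9 -123. ] [24.6 24.5] 63.6
scene white 100 [199. 269.] 0.0603 [ 832.7 -170.3] [24.2 25.2] 64.3
scene black 169 [135. 215.] 0.0488 [ 597.5 -299.8] [52.6 32.4] 6.5
scene tile 699 [220. 206.] 0.0041 [557.5 -69.4] [104.9  99.5] 1.8
scene tile 101 [148. 233.] 0.0034 [ 620.6 -270.8] [121.8  21.9] 88.9
scene tile 29 [274. 260.] 0.0114 [808.3  11.3] [28.3 14.3] 81.4
scene tile 27 [186. 277.] 0.0111 [ 806.1 -196.2] [22.3 11.6] 81.8
```

Emit:
move_arm:
  increments: "1 36 -40 0 0 0 0.02; 1 36 -40 0 0 0 0.02; 1 36 -40 0 0 0 0.02; 1 36 -40 0 0 0 0.012; 1 36 -40 0 0 0 0; 1 36 -40 0 0 0 0; 1 36 -40 0 0 0 0; 1 36 -40 0 0 0 0"
  newtons: 20

```text
t: 1.15
eef_pos: [0.4759, 0.3271, 0.2312]
tool_rot: [-0.0, 0.104, 0.995, 0.0]
contact_force: [0.6, 0.5, 0.4]
gripper_width: 0.995
```

Emit:
move_arm:
  increments: "0.6 24 -25 -5 0 0 0; 0.6 24 -25 -5 0 0 0; 0.6 24 -25 -5 0 0 0; 0.6 24 -25 -5 0 0 0; 0.6 0 0 0 0 0 0; 0.6 0 0 0 0 0 0; 0.6 0 0 0 0 0 0; 0.6 0 0 0 0 0 0"

```text
t: 2.15
eef_pos: [0.5705, 0.2296, 0.2115]
tool_rot: [-0.0, 0.103, 0.995, 0.0]
contact_force: [-0.0, 0.5, 0.5]
gripper_width: 0.6
```

```bash
cat >> h.py <<'E'
from scipy.spatial.transform import Rotation as Rn
def wshot(tag):
    o=bot.get_obs();p,d=vision.read_camera("wrist");cv2.imwrite(f"pics/{tag}.png",p[:,:,::-1])
    w,x,y,z=o["tool_rot"];R=Rn.from_quat([x,y,z,w]).as_matrix();np.savez(tag+".npz",p=p,d=d,R=R,t=o["eef_pos"])
    print("tcp",np.round(o["eef_pos"],4),"jaw yaw",np.arctan2(-R[0,1],R[1,1]).round(4))
def wplane(tag,uv,z):
    f=np.load(tag+".npz");c=vision.calibration("wrist");E=c["hand_eye"];uv=np.atleast_2d(uv).astype(float)
    r=np.stack([(uv[:,0]-c["cx"])/c["fx"],(uv[:,1]-c["cy"])/c["fy"],np.ones(len(uv))],-1)
    r=r@E[:3,:3].T@f["R"].T; o=f["R"]@E[:3,3]+f["t"]; return o+r*((z-o[2])/r[:,2])[:,None]
def wcloud(tag):
    f=np.load(tag+".npz");c=vision.calibration("wrist");E=c["hand_eye"];d=f["d"]
    v,u=np.mgrid[:384,:512];P=np.stack([(u-c["cx"])/c["fx"]*d,(v-c["cy"])/c["fy"]*d,d],-1)
    P=P@E[:3,:3].T+E[:3,3]; return P@f["R"].T+f["t"],f["p"]
E
python3 -c "
from h import *
wshot('w1')"
```

```text
tcp [0.5705 0.2296 0.2115] jaw yaw -0.2071
```

View pics/w1.png

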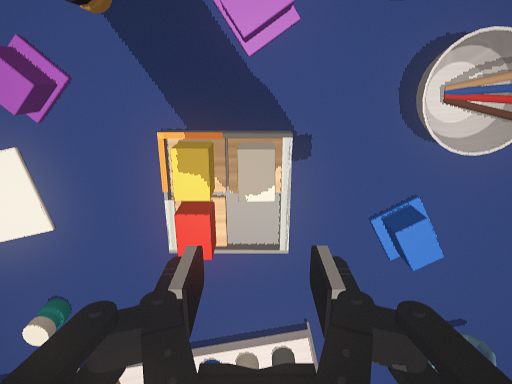

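```bash
python3 - <<'E'
import cv2
a=cv2.imread("pics/w1.png")
cv2.imwrite("pics/w1c.png",cv2.resize(a[120:264,150:310],None,fx=4,fy=4,interpolation=cv2.INTER_CUBIC))
E
```

```text
(no output)
```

View pics/w1c.png

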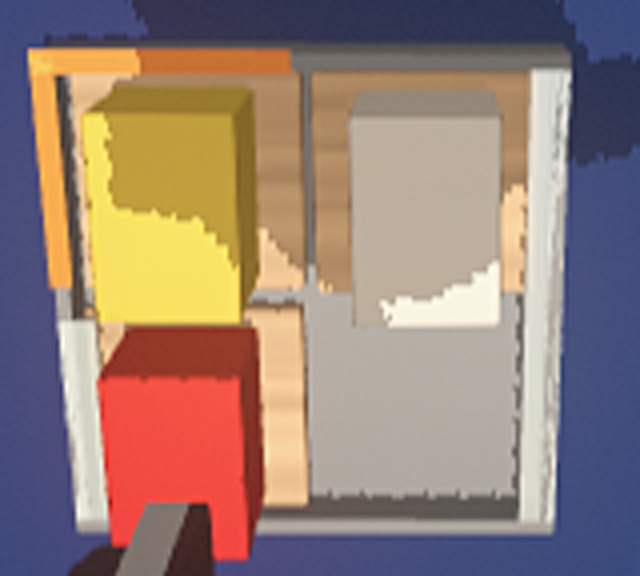

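```bash
python3 - <<'E'
from h import *
f=lambda L:np.array(L)/4+[150,120]-.4
def yaw(v): return np.arctan2(v[1],v[0]).round(4)
W=wplane("w1",f([[28,50],[572,46],[553,533],[78,532]]),.019);print("tray",W.round(4).tolist(),W.mean(0).round(4),yaw(W[3]-W[0]),yaw(W[2]-W[1]),np.linalg.norm(W-np.roll(W,1,0),axis=1).round(4))
for n,c in(("white",[[350,117],[500,115],[500,325],[353,325]]),("yellow",[[85,113],[235,112],[240,323],[97,323]]),("red",[[100,378],[250,378],[248,558],[115,555]])):
    W=wplane("w1",f(c),.051);print(n,W.mean(0).round(4),yaw(W[3]-W[0]),yaw(W[2]-W[1]),np.linalg.norm(W-np.roll(W,1,0),axis=1).round(4))
P,p=wcloud("w1")
for n,u,v in(("white",430,220),("floor",400,400),("yellow",170,260)): 
    print(n,P[int(v/4+120),int(u/4+150)].round(4))
# fit of top plane by depth
m=(P[...,2]>.046)&(P[...,2]<.056)&(P[...,0]>.5)&(P[...,0]<.7)&(P[...,1]>.1)&(P[...,1]<.28)
k,l,st,ce=cv2.connectedComponentsWithStats(m.astype(np.uint8))
for i in range(1,k):
    if st[i,4]>200: print(ce[i],cv2.minAreaRect((P[l==i][:,:2]*1000).astype(np.float32)),np.median(P[l==i][:,2]))
E
```

```text
tray [[0.5172, 0.1378, 0.019], [0.5445, 0.2722, 0.019], [0.6794, 0.2431, 0.019], [0.6512, 0.1107, 0.019]] [0.5981 0.1909 0.019 ] -0.1999 -0.212 [0.1367 0.1371 0.138  0.1355]
white [0.5734 0.2285 0.051 ] -0.2121 -0.1902 [0.0513 0.0348 0.0518 0.0359]
yellow [0.56   0.1678 0.051 ] -0.2339 -0.2307 [0.0518 0.0347 0.052  0.0349]
red [0.6239 0.1537 0.051 ] -0.2084 -0.2608 [0.0496 0.0371 0.0505 0.0345]
white [0.5731 0.2295 0.0512]
floor [0.6364 0.208  0.0056]
yellow [0.5702 0.1662 0.0506]
[190.56439582 173.73595226] ((560.3378295898438, 167.1804962158203), (36.29404830932617, 52.01714324951172), 77.5816879272461) 0.050812708359422476
[255.93658782 174.71665828] ((573.97509765625, 228.14707946777344), (35.94037628173828, 51.8101806640625), 77.7063980102539) 0.050797074811711945
[193.78434164 232.52170819] ((624.6719970703125, 152.35777282714844), (36.125770568847656, 52.886474609375), 78.23392486572266) 0.05076670813945444
```

The wrist view shows white's top near (256,175), yellow's near (191,174), red's near (194,233), and the empty bay near (252,220). Measurements agree to about 1.5 mm. I'll descend on white.

Emit:
move_arm:
  increments: "0.6 3 -1 -40 0 0 -0.004; 0.6 0 0 -40 0 0 0; 0.6 0 0 -40 0 0 0; 0.6 0 0 -35 0 0 0; 0.6 0 0 -20 0 0 0; 0.6 0 0 -12 0 0 0; 0.6 0 0 0 0 0 0; 0.6 0 0 0 0 0 0"

```text
t: 3.2
eef_pos: [0.575, 0.2279, 0.0255]
tool_rot: [0.001, 0.106, 0.994, 0.001]
contact_force: [-0.5, 0.0, -0.5]
gripper_width: 0.596
```

```bash
python3 -c "
from h import *
wshot('w2')"
```

```text
tcp [0.575  0.2279 0.0255] jaw yaw -0.2129
```

View pics/w2.png

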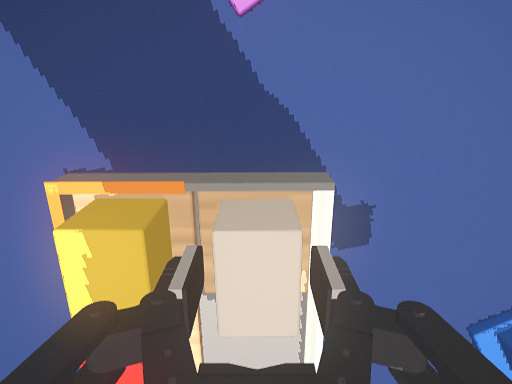

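Both pads straddle the white grip, spanning columns 215–300 with clearance on each side. I'll close lightly.

Emit:
move_arm:
  increments: "0.3 0 0 0 0 0 0; 0.3 0 0 0 0 0 0; 0.3 0 0 0 0 0 0; 0.3 0 0 0 0 0 0; 0.3 6 -1.3 0 0 0 0; 0.3 10 -2 0 0 0 0; 0.3 12 -2.5 0 0 0 0; 0.3 12 -2.5 0 0 0 0"
  newtons: 20

```text
t: 4.25
eef_pos: [0.6133, 0.2207, 0.0254]
tool_rot: [-0.001, 0.106, 0.994, 0.001]
contact_force: [-5.7, 1.5, 10.7]
gripper_width: 0.418
```

```bash
python3 -c "
from h import *
wshot('w3')"
```

```text
tcp [0.6133 0.2207 0.0254] jaw yaw -0.2117
```

View pics/w3.png

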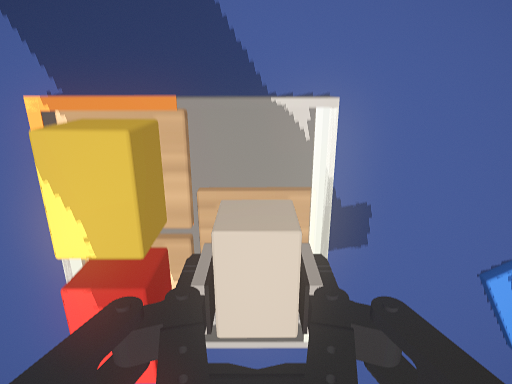

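Emit:
move_arm:
  increments: "0.3 9 -2 0 0 0 0; 0.3 7 -1.5 0 0 0 0; 0.3 4 -1 0 0 0 0; 0.3 2.5 -0.5 0 0 0 0; 0.3 0 0 0 0 0 0; 0.3 0 0 0 0 0 0; 0.3 0 0 0 0 0 0; 0.3 0 0 0 0 0 0"

```text
t: 5.3
eef_pos: [0.6361, 0.2154, 0.0254]
tool_rot: [-0.0, 0.106, 0.994, 0.001]
contact_force: [-4.0, 0.2, 8.9]
gripper_width: 0.417
```

```bash
python3 -c "
from h import *
wshot('w4')"
```

```text
tcp [0.6361 0.2154 0.0254] jaw yaw -0.2122
```

View pics/w4.png

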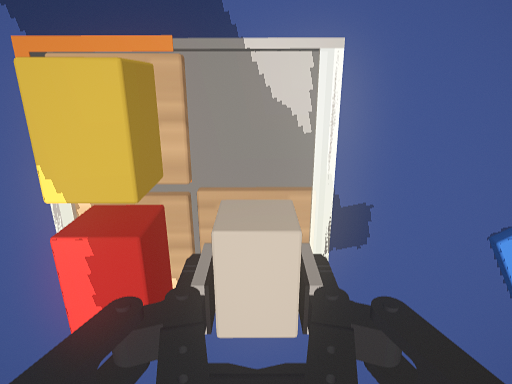

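Emit:
move_arm:
  increments: "0.3 1.5 -0.3 0 0 0 0; 0.3 0 0 0 0 0 0; 0.6 0 0 0 0 0 0; 0.6 0 0 0 0 0 0; 0.6 0 0 0 0 0 0; 0.6 0 0 20 0 0 0; 0.6 0 0 30 0 0 0; 0.6 0 0 30 0 0 0"

```text
t: 6.35
eef_pos: [0.6384, 0.2139, 0.1065]
tool_rot: [0.0, 0.106, 0.994, 0.0]
contact_force: [0.6, -0.0, 1.4]
gripper_width: 0.6
```

Emit:
move_arm:
  increments: "0.6 -20 -12 20 0 0 0; 0.6 -25 -15 20 0 0 0; 0.6 -25 -15 20 0 0 0; 0.6 -7 -6 0 0 0 0; 0.6 0 0 0 0 0 0; 0.6 0 0 0 0 0 0; 0.6 0 0 0 0 0 0; 0.6 0 0 0 0 0 0"

```text
t: 7.35
eef_pos: [0.5612, 0.1662, 0.1638]
tool_rot: [-0.0, 0.106, 0.994, -0.0]
contact_force: [-0.4, 0.3, 0.2]
gripper_width: 0.6
```

```bash
python3 -c "
from h import *
wshot('w5')
P,p=wcloud('w5')
m=(P[...,2]>.046)&(P[...,2]<.056)&(P[...,0]>.5)&(P[...,0]<.7)&(P[...,1]>.1)&(P[...,1]<.28)
k,l,st,ce=cv2.connectedComponentsWithStats(m.astype(np.uint8))
for i in range(1,k):
    if st[i,4]>200: print(ce[i],cv2.minAreaRect((P[l==i][:,:2]*1000).astype(np.float32)),np.median(P[l==i][:,2]))
"
```

```text
tcp [0.5612 0.1662 0.1638] jaw yaw -0.2125
[257.56148148 184.63555556] ((560.2437133789062, 167.13803100585938), (36.056419372558594, 51.738162994384766), 77.66659545898438) 0.0507653520791648
[331.5409541  242.40144014] ((636.4158325195312, 215.02850341796875), (36.38287353515625, 52.59398651123047), 78.32745361328125) 0.050623169952730654
[256.47713898 256.04119511] ((624.28271484375, 152.27647399902344), (35.847389221191406, 52.705841064453125), 77.099609375) 0.05071139041398169
```

View pics/w5.png

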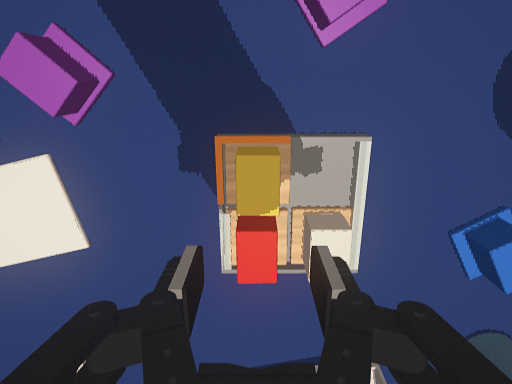

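White is seated in the far bay within about 0.5 mm, with its top at (332,242). Next is yellow, centred in view at (257,185).

Emit:
move_arm:
  increments: "0.6 -1 1 -35 0 0 -0.002; 0.6 0 0 -40 0 0 0; 0.6 0 0 -35 0 0 0; 0.6 0 0 -18 0 0 0; 0.6 0 0 -10 0 0 0; 0.3 0 0 0 0 0 0; 0.3 0 0 0 0 0 0; 0.3 0 0 0 0 0 0"

```text
t: 8.4
eef_pos: [0.5606, 0.1672, 0.0272]
tool_rot: [0.001, 0.107, 0.994, 0.0]
contact_force: [0.2, 0.4, -0.6]
gripper_width: 0.419
```

```bash
python3 -c "
from h import *
wshot('w6')"
```

```text
tcp [0.5606 0.1672 0.0272] jaw yaw -0.2148
```

View pics/w6.png

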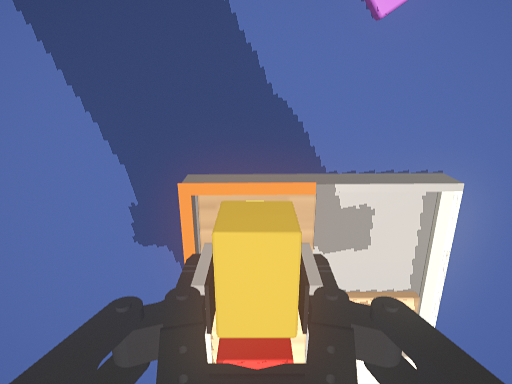

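Emit:
move_arm:
  increments: "0.3 0 0 -1.5 0 0 0; 0.3 1.3 6 0 0 0 0; 0.3 2 9 0 0 0 0; 0.3 2.2 10 0 0 0 0; 0.3 2.2 10 0 0 0 0; 0.3 1.8 8 0 0 0 0; 0.3 1.6 7 0 0 0 0; 0.3 1.3 6 0 0 0 0"

```text
t: 9.45
eef_pos: [0.5738, 0.2216, 0.0263]
tool_rot: [0.001, 0.108, 0.994, -0.0]
contact_force: [-0.6, -5.0, 9.2]
gripper_width: 0.415
```

Emit:
move_arm:
  increments: "0.3 0.7 3 0 0 0 0; 0.3 0.4 2 0 0 0 0; 0.3 0 0 0 0 0 0; 0.3 0 0 0 0 0 0; 0.3 0 0 0 0 0 0; 0.3 0 0 0 0 0 0; 0.3 0 0 0 0 0 0; 0.3 0 0 0 0 0 0"

```text
t: 10.45
eef_pos: [0.575, 0.2269, 0.0263]
tool_rot: [0.001, 0.108, 0.994, -0.0]
contact_force: [-0.5, -3.3, 8.8]
gripper_width: 0.42
```

```bash
python3 -c "
from h import *
wshot('w7')"
```

```text
tcp [0.575  0.2269 0.0263] jaw yaw -0.2159
```

View pics/w7.png

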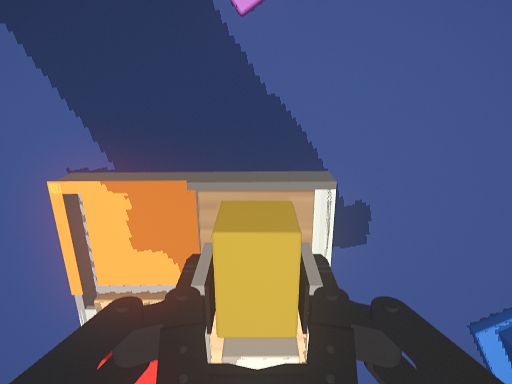

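Emit:
move_arm:
  increments: "0.3 0.3 1.5 0 0 0 0; 0.3 0 0 0 0 0 0; 0.6 0 0 0 0 0 0; 0.6 0 0 0 0 0 0; 0.6 0 0 0 0 0 0; 0.6 0 0 30 0 0 0; 0.6 0 0 40 0 0 0; 0.6 0 -25 50 0 0 0"

```text
t: 11.5
eef_pos: [0.5727, 0.2067, 0.1451]
tool_rot: [-0.001, 0.105, 0.994, 0.0]
contact_force: [0.4, 0.1, -0.6]
gripper_width: 0.6
```

```bash
python3 -c "
from h import *
wshot('w8')
print(bot.get_obs()['q'])
P,p=wcloud('w8')
m=(P[...,2]>.046)&(P[...,2]<.056)&(P[...,0]>.5)&(P[...,0]<.7)&(P[...,1]>.1)&(P[...,1]<.28)
k,l,st,ce=cv2.connectedComponentsWithStats(m.astype(np.uint8))
for i in range(1,k):
    if st[i,4]>200: print(ce[i],cv2.minAreaRect((P[l==i][:,:2]*1000).astype(np.float32)),np.median(P[l==i][:,2]))
"
```

```text
tcp [0.5727 0.2067 0.1451] jaw yaw -0.2105
[-0.58606119  0.45616708  0.1942135   1.80374286 -0.10807953  0.88427999
  1.01013674]
[284.62568394 191.23205665] ((575.7789916992188, 228.001708984375), (36.27943801879883, 52.74250411987305), 77.70428466796875) 0.050736817590345415
[282.72916667 263.24921384] ((636.7769775390625, 215.04270935058594), (36.006980895996094, 52.82849884033203), 78.0326156616211) 0.05069755322167374
[211.81538462 261.75138462] ((624.3707885742188, 152.36190795898438), (36.14585876464844, 52.76370620727539), 78.20176696777344) 0.050709874378981806
```

View pics/w8.png

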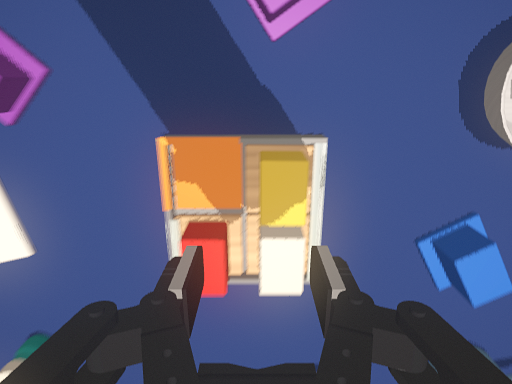

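Yellow is now in bay_b at (285,191), white is in far at (283,263) and red is unchanged. I'll head to the dock, turning the jaws along dock x.

Emit:
move_arm:
  increments: "0.85 2 -45 20 0 0 -0.1; 0.85 2 -50 20 0 0 -0.11; 0.85 2 -50 10 0 0 -0.11; 0.85 2 -50 0 0 0 -0.11; 0.85 2 -50 0 0 0 -0.11; 0.85 2 -50 0 0 0 -0.11; 0.85 2 -50 0 0 0 -0.11; 0.85 2 -50 0 0 0 -0.11"

```text
t: 12.55
eef_pos: [0.5898, -0.1919, 0.1946]
tool_rot: [0.0, 0.518, 0.856, 0.0]
contact_force: [0.9, 0.2, 0.8]
gripper_width: 0.852
```

Emit:
move_arm:
  increments: "0.85 2 -45 0 0 0 -0.11; 0.85 2 -30 0 0 0 -0.11; 0.85 0 -20 0 0 0 -0.11; 0.85 0 0 0 0 0 -0.11; 0.85 0 0 0 0 0 0; 0.85 0 0 0 0 0 0; 0.85 0 0 0 0 0 0; 0.85 0 0 0 0 0 0"

```text
t: 13.55
eef_pos: [0.5939, -0.2853, 0.1949]
tool_rot: [0.0, 0.69, 0.723, 0.0]
contact_force: [-0.2, 0.0, -0.4]
gripper_width: 0.848
```

```bash
python3 -c "
from h import *
wshot('w9')
P,p=wcloud('w9')
m=(P[...,2]>.046)&(P[...,2]<.056)&(P[...,0]>.5)&(P[...,0]<.7)&(P[...,1]>-.4)&(P[...,1]<-.2)
k,l,st,ce=cv2.connectedComponentsWithStats(m.astype(np.uint8))
for i in range(1,k):
    if st[i,4]>100: print(ce[i],cv2.minAreaRect((P[l==i][:,:2]*1000).astype(np.float32)),np.median(P[l==i][:,2]))
m=(P[...,2]>.0035)&(P[...,2]<.01)&(P[...,0]>.45)&(P[...,0]<.7)&(P[...,1]>-.19)&(P[...,1]<.1)
print(cv2.minAreaRect((P[m][:,:2]*1000).astype(np.float32)))
"
```

```text
tcp [ 0.5939 -0.2853  0.1949] jaw yaw -1.5239
[245.30508475  77.67372881] ((587.05615234375, -200.5654754638672), (63.20103073120117, 3.087212324142456), 2.6396241188049316) 0.054652930536191816
[254.30172745 117.88253359] ((589.56005859375, -233.8914794921875), (51.95938491821289, 35.33211898803711), 2.6058297157287598) 0.05084135827404071
[253.44202899 156.52898551] ((589.981689453125, -266.7663879394531), (63.427120208740234, 3.310392141342163), 2.580803394317627) 0.05427374598507881
[253.72654408 191.5436115 ] ((592.0009765625, -300.40155029296875), (52.118995666503906, 35.665531158447266), 2.5044777393341064) 0.050840921244167
[253.41395349 225.25348837] ((593.1796264648438, -333.4266357421875), (63.787296295166016, 4.484018325805664), 2.504610776901245) 0.05319841642358264
((0.0, 0.0), (0.0, 0.0), 0.0)
```

View pics/w9.png

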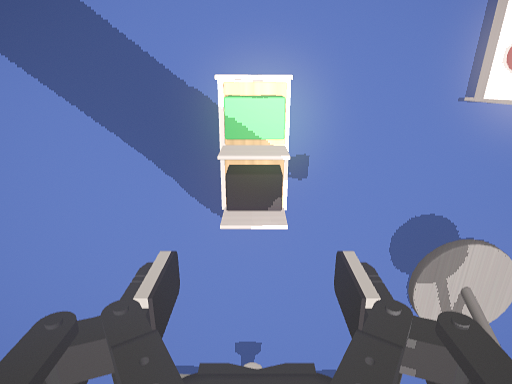

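```bash
python3 -c "
from h import *
z=np.load('side0.npz');P=cloud('side',z['d']);print(P[225,470],P[215,452],P[240,490])
z=np.load('scene0.npz');P=cloud('scene',z['d']);print(P[225,80],P[225,100],P[260,45])
"
```

```text
[ 0.77517048 -0.3719849   0.2206441 ] [ 0.9693467  -0.26630157 -0.00191979] [ 0.80885746 -0.40666442  0.19073033]
[ 0.82584392 -0.3675269   0.21895986] [ 0.8140171  -0.3386928   0.20268941] [ 0.83678045 -0.43800052  0.16224444]
```

Black sits in its channel at px (254,192), with clear space at both ends. The jaws are aligned, and the lamp is well clear.

Emit:
move_arm:
  increments: "0.85 -2 -15 -30 0 0 0; 0.85 0 0 -40 0 0 0; 0.85 0 0 -40 0 0 0; 0.85 0 0 -30 0 0 0; 0.85 0 0 -18 0 0 0; 0.85 0 0 -12 0 0 0; 0.85 0 0 0 0 0 0; 0.85 0 0 0 0 0 0"

```text
t: 14.6
eef_pos: [0.5926, -0.301, 0.0259]
tool_rot: [0.001, 0.691, 0.723, 0.0]
contact_force: [-0.1, 0.6, -0.0]
gripper_width: 0.852
```

```bash
python3 -c "
from h import *
wshot('w10')"
```

```text
tcp [ 0.5926 -0.301   0.0259] jaw yaw -1.5249
```

View pics/w10.png

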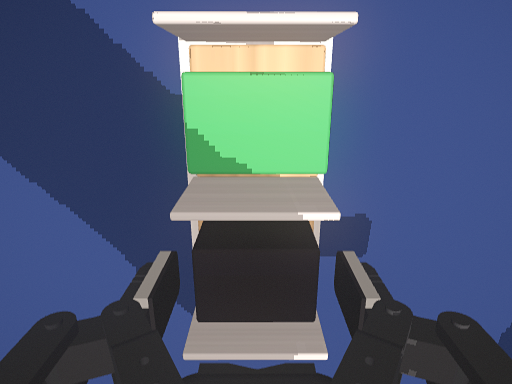

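The pads stand on either side of the black grip's ends, at columns 195–318. I'll close and lift.

Emit:
move_arm:
  increments: "0.45 0 0 0 0 0 0; 0.45 0 0 0 0 0 0; 0.45 0 0 0 0 0 0; 0.45 0 0 0 0 0 0; 0.45 0 0 6 0 0 0; 0.45 0 0 20 0 0 0; 0.45 0 0 30 0 0 0; 0.45 0 0 30 0 0 0"
  newtons: 40

```text
t: 15.65
eef_pos: [0.5918, -0.3007, 0.1128]
tool_rot: [0.0, 0.691, 0.723, 0.0]
contact_force: [0.9, 0.5, -0.5]
gripper_width: 0.6
```

```bash
python3 -c "
from h import *
wshot('w11')"
```

```text
tcp [ 0.5918 -0.3007  0.1128] jaw yaw -1.5251
```

View pics/w11.png

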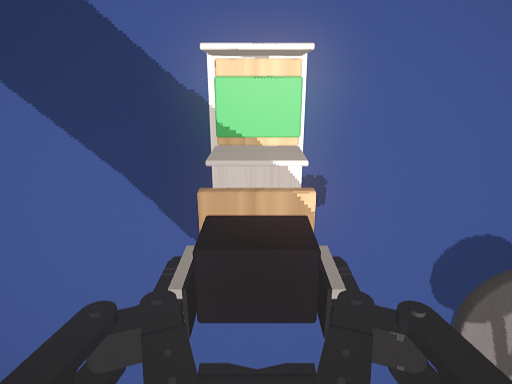

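Emit:
move_arm:
  increments: "0.45 -3 20 10 0 0 0; 0.45 -6 37 0 0 0 0; 0.45 -7 43 0 0 0 0; 0.45 -7 43 0 0 0 0; 0.45 -7 43 0 0 0 0; 0.45 -5 32 -15 0 0 0; 0.45 -2 13 -25 0 0 0; 0.45 0 0 -22 0 0 0"

```text
t: 16.7
eef_pos: [0.5551, -0.0675, 0.0589]
tool_rot: [-0.0, 0.69, 0.724, 0.001]
contact_force: [0.1, -0.4, -0.7]
gripper_width: 0.601
```

Emit:
move_arm:
  increments: "0.45 0 0 -14 0 0 0; 0.45 0 0 -10 0 0 0; 0.45 0 0 -6 0 0 0; 0.45 0 0 -2 0 0 0; 0.45 0 0 0 0 0 0; 0.45 0 0 0 0 0 0; 0.45 0 0 0 0 0 0; 0.45 0 0 0 0 0 0"

```text
t: 17.7
eef_pos: [0.5549, -0.0695, 0.0269]
tool_rot: [0.0, 0.691, 0.723, 0.0]
contact_force: [-0.5, 0.2, -1.3]
gripper_width: 0.605
```

```bash
python3 -c "
from h import *
wshot('w12')"
```

```text
tcp [ 0.5549 -0.0695  0.0269] jaw yaw -1.5247
```

View pics/w12.png

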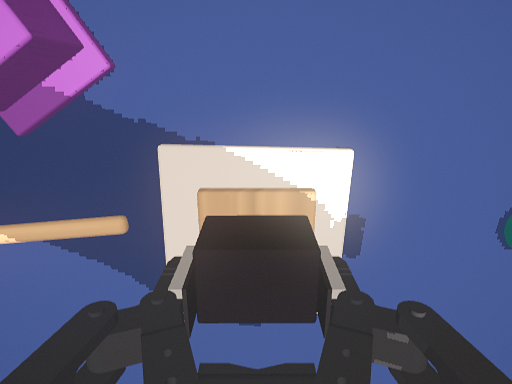

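Emit:
move_arm:
  increments: "0.45 0 0 -1 0 0 0; 0.45 0 0 0 0 0 0; 0.85 0 0 0 0 0 0; 0.85 0 0 0 0 0 0; 0.85 0 0 0 0 0 0; 0.85 0 0 20 0 0 0; 0.85 0 0 35 0 0 0; 0.7 0 0 40 0 0 0.1"
  newtons: 30

```text
t: 18.75
eef_pos: [0.5546, -0.0697, 0.1226]
tool_rot: [0.0, 0.653, 0.757, -0.0]
contact_force: [-0.8, -0.3, 1.1]
gripper_width: 0.703
```

Emit:
move_arm:
  increments: "0.6 0 0 30 0 0 0.18; 0.6 0 0 0 0 0 0.18; 0.6 0 0 0 0 0 0.18; 0.6 0 0 0 0 0 0.18; 0.6 0 0 0 0 0 0.18; 0.6 0 0 0 0 0 0.18; 0.6 0 0 0 0 0 0.18; 0.6 0 0 0 0 0 0.18"

```text
t: 19.75
eef_pos: [0.5549, -0.0701, 0.1521]
tool_rot: [0.001, -0.01, 1.0, -0.0]
contact_force: [-1.0, 0.5, -0.3]
gripper_width: 0.601
```

Emit:
move_arm:
  increments: "0.6 0 0 0 0 0 0.03; 0.6 0 0 0 0 0 0; 0.6 0 0 0 0 0 0; 0.6 0 0 0 0 0 0; 0.6 0 0 0 0 0 0; 0.6 0 0 0 0 0 0; 0.6 0 0 0 0 0 0; 0.6 0 0 0 0 0 0"

```text
t: 20.75
eef_pos: [0.5549, -0.0695, 0.1508]
tool_rot: [-0.0, -0.023, 1.0, 0.0]
contact_force: [0.5, 0.3, -0.5]
gripper_width: 0.602
```

```bash
python3 -c "
from h import *
wshot('w13')
P,p=wcloud('w13')
m=(P[...,2]>.046)&(P[...,2]<.058)&(P[...,0]>.5)&(P[...,0]<.62)&(P[...,1]>-.14)&(P[...,1]<.0)
k,l,st,ce=cv2.connectedComponentsWithStats(m.astype(np.uint8))
for i in range(1,k):
    if st[i,4]>100: print(ce[i],cv2.minAreaRect((P[l==i][:,:2]*1000).astype(np.float32)),np.median(P[l==i][:,2]))
"
```

```text
tcp [ 0.5549 -0.0695  0.1508] jaw yaw 0.045
[256.80040323 190.81787634] ((554.6026611328125, -69.4313735961914), (51.68186950683594, 36.0318717956543), 2.61570405960083) 0.05174882022391772
```

View pics/w13.png

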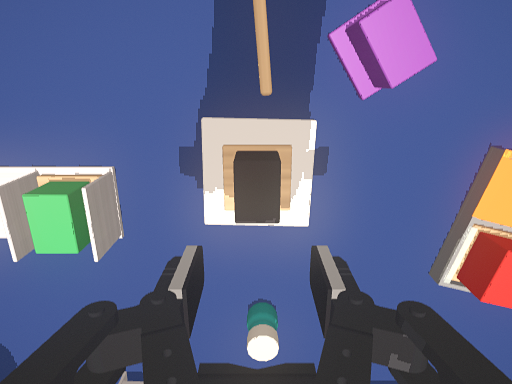

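Black stands square on the tile at px (257,191), within 0.5 mm of centre between the jaws. I'll descend and take it by its sides.

Emit:
move_arm:
  increments: "0.6 0 0 -40 0 0 0; 0.6 0 0 -40 0 0 0; 0.6 0 0 -25 0 0 0; 0.6 0 0 -12 0 0 0; 0.6 0 0 -6 0 0 0; 0.6 0 0 0 0 0 0; 0.3 0 0 0 0 0 0; 0.3 0 0 0 0 0 0"
  newtons: 40

```text
t: 21.8
eef_pos: [0.5558, -0.0696, 0.0289]
tool_rot: [0.001, -0.023, 1.0, -0.0]
contact_force: [-1.0, 0.0, 4.6]
gripper_width: 0.415
```

Emit:
move_arm:
  increments: "0.3 0 0 0 0 0 0; 0.3 0 0 0 0 0 0; 0.3 0 0 8 0 0 0; 0.3 0 0 25 0 0 0; 0.3 0 0 35 0 0 0; 0.3 0 0 35 0 0 0; 0.3 0 0 20 0 0 0; 0.3 0 0 0 0 0 0"

```text
t: 22.8
eef_pos: [0.5558, -0.0695, 0.1525]
tool_rot: [0.002, -0.023, 1.0, 0.0]
contact_force: [-0.5, -0.2, -1.6]
gripper_width: 0.411
```

```bash
python3 -c "
from h import *
wshot('w14')"
```

```text
tcp [ 0.5558 -0.0695  0.1525] jaw yaw 0.0451
```

View pics/w14.png

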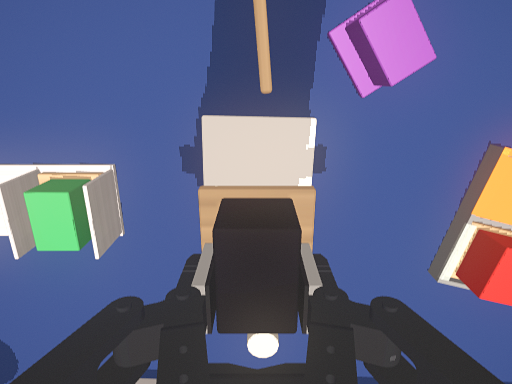

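Emit:
move_arm:
  increments: "0.3 0.5 20 0 0 0 -0.03; 0.3 1 38 0 0 0 -0.045; 0.3 1 42 0 0 0 -0.045; 0.3 1 42 0 0 0 -0.045; 0.3 1 42 0 0 0 -0.045; 0.3 1 32 0 0 0 -0.045; 0.3 0.5 19 0 0 0 0; 0.3 0 0 0 0 0 0"

```text
t: 23.85
eef_pos: [0.5602, 0.1664, 0.1499]
tool_rot: [-0.001, 0.103, 0.995, -0.0]
contact_force: [0.3, -0.8, -0.7]
gripper_width: 0.41
```

Emit:
move_arm:
  increments: "0.3 0 0 -15 0 0 0; 0.3 0 0 -20 0 0 0; 0.3 0 0 -13 0 0 0; 0.3 0 0 0 0 0 0; 0.3 0 0 0 0 0 0; 0.3 0 0 0 0 0 0; 0.3 0 0 0 0 0 0; 0.3 0 0 0 0 0 0"

```text
t: 24.85
eef_pos: [0.561, 0.1656, 0.1031]
tool_rot: [0.0, 0.105, 0.995, 0.0]
contact_force: [0.0, 0.3, -1.0]
gripper_width: 0.416
```

```bash
python3 -c "
from h import *
wshot('w15')
P,p=wcloud('w15')
for lo,hi in((.046,.056),(.004,.0075),(.1,.13)):
  m=(P[...,2]>lo)&(P[...,2]<hi)&(P[...,0]>.5)&(P[...,0]<.7)&(P[...,1]>.1)&(P[...,1]<.28)
  k,l,st,ce=cv2.connectedComponentsWithStats(m.astype(np.uint8))
  for i in range(1,k):
    if st[i,4]>100: print(ce[i],cv2.minAreaRect((P[l==i][:,:2]*1000).astype(np.float32)),np.median(P[l==i][:,2]))
for n in('side','scene'):
  p,d=vision.read_camera(n);cv2.imwrite('pics/%s15.png'%n,p[:,:,::-1])
"
```

```text
tcp [0.561  0.1656 0.1031] jaw yaw -0.2097
[355.77675701 215.41272393] ((575.7105102539062, 227.72262573242188), (36.31470489501953, 52.667816162109375), 77.40766143798828) 0.05064830121633646
[356.20890165 281.45369706] ((625.625, 218.977783203125), (32.25944900512695, 30.213422775268555), 77.7294921875) 0.05055100712003565
[258.58014248 171.87978629] ((544.5857543945312, 170.67324829101562), (66.18036651611328, 21.95054054260254), 79.08143615722656) 0.005178425599335984
[256.45578231 268.61340634] ((560.0427856445312, 165.5231475830078), (62.7109260559082, 52.91225814819336), 76.91228485107422) 0.1257290235171461
```

View pics/w15.png

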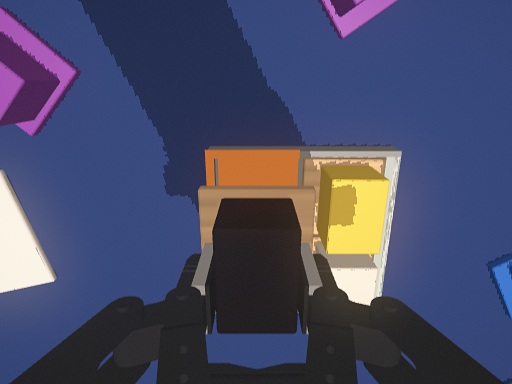

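Emit:
move_arm:
  increments: "0.3 0.5 0.6 -15 0 0 -0.003; 0.3 0 0 -15 0 0 0; 0.3 0 0 -14 0 0 0; 0.3 0 0 -10 0 0 0; 0.3 0 0 -7 0 0 0; 0.3 0 0 -5 0 0 0; 0.3 0 0 -4 0 0 0; 0.3 0 0 -2 0 0 0"

```text
t: 26.0
eef_pos: [0.5615, 0.1661, 0.0308]
tool_rot: [0.0, 0.106, 0.994, 0.0]
contact_force: [0.6, -0.4, -0.8]
gripper_width: 0.419
```

```bash
python3 -c "
from h import *
wshot('w16')"
```

```text
tcp [0.5615 0.1661 0.0308] jaw yaw -0.2129
```

View pics/w16.png

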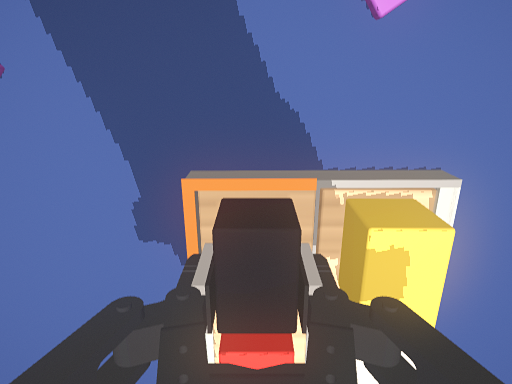

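Black's base is inside the orange bay and has not touched anything. I'll lower the last 2–3 mm and check the force.

Emit:
move_arm:
  increments: "0.3 0 0 -1.5 0 0 0; 0.3 0 0 -1 0 0 0; 0.3 0 0 -0.5 0 0 0; 0.3 0 0 0 0 0 0; 0.3 0 0 0 0 0 0; 0.3 0 0 0 0 0 0; 0.3 0 0 0 0 0 0; 0.3 0 0 0 0 0 0"

```text
t: 27.05
eef_pos: [0.5614, 0.1661, 0.0279]
tool_rot: [0.0, 0.106, 0.994, 0.0]
contact_force: [-0.8, -1.2, 1.3]
gripper_width: 0.412
```

Emit:
move_arm:
  increments: "0.3 0 0 -0.7 0 0 0; 0.3 0 0 0 0 0 0; 0.6 0 0 0 0 0 0; 0.6 0 0 0 0 0 0; 0.6 0 0 0 0 0 0; 0.6 0 0 25 0 0 0; 0.6 0 0 40 0 0 0; 0.6 0 0 50 0 0 0"

```text
t: 28.05
eef_pos: [0.5605, 0.1658, 0.1424]
tool_rot: [-0.001, 0.106, 0.994, -0.001]
contact_force: [1.3, -0.1, -0.7]
gripper_width: 0.603
```

Emit:
move_arm:
  increments: "0.6 15 15 20 0 0 0; 0.6 15 15 10 0 0 0; 0.6 0 0 0 0 0 0; 0.6 0 0 0 0 0 0; 0.6 0 0 0 0 0 0; 0.6 0 0 0 0 0 0; 0.6 0 0 0 0 0 0; 0.6 0 0 0 0 0 0"

```text
t: 29.05
eef_pos: [0.5913, 0.196, 0.1721]
tool_rot: [-0.0, 0.106, 0.994, -0.0]
contact_force: [-0.7, -0.5, -0.1]
gripper_width: 0.606
```

```bash
python3 -c "
from h import *
wshot('w17')
P,p=wcloud('w17')
c=np.array([598.5,190.7]);a=-.2135;R=np.array([[np.cos(a),np.sin(a)],[-np.sin(a),np.cos(a)]])
m=(P[...,2]>.046)&(P[...,2]<.058)&(P[...,0]>.5)&(P[...,0]<.7)&(P[...,1]>.1)&(P[...,1]<.28)
k,l,st,ce=cv2.connectedComponentsWithStats(m.astype(np.uint8))
for i in range(1,k):
    if st[i,4]>100:
        r=cv2.minAreaRect((P[l==i][:,:2]*1000).astype(np.float32)); Q=P[l==i]
        A=np.c_[Q[:,:2],np.ones(len(Q))];s=np.linalg.lstsq(A,Q[:,2],rcond=None)[0]
        print(ce[i],r,np.median(Q[:,2]),'tray',R@(np.array(r[0])-c),'tilt',s[:2])
"
```

```text
tcp [0.5913 0.196  0.1721] jaw yaw -0.2128
[213.07684022 155.52208259] ((560.7545166015625, 166.06398010253906), (36.17878341674805, 52.239906311035156), 77.46560668945312) 0.050800408683104537 tray [-31.66856176 -32.07424496] tilt [ 0.00209043 -0.00290761]
[290.67943621 156.69786773] ((575.3421020507812, 228.19891357421875), (36.22402572631836, 51.84950637817383), 78.24176788330078) 0.05072770496167922 tray [-30.57743966  31.74077725] tilt [0.00733906 0.00225205]
[288.90435943 226.55160142] ((636.5900268554688, 215.37632751464844), (35.58795928955078, 52.37459182739258), 78.31648254394531) 0.050723602712467064 tray [31.99674202 32.18663987] tilt [ 0.00665781 -0.00266898]
[216.63405797 227.40398551] ((624.6221923828125, 152.34503173828125), (36.135597229003906, 53.43467712402344), 78.34478759765625) 0.050743331778824584 tray [ 33.65581307 -31.94931567] tilt [ 0.00747795 -0.00769217]
```

View pics/w17.png

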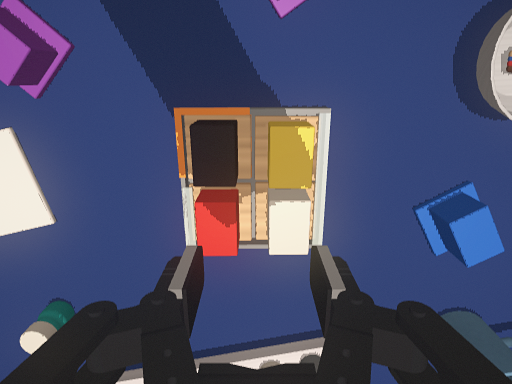

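All four blocks are flat and within about 1.7 mm of their bay centres: black (213,156), yellow (291,157), white (289,227) and red (217,227). Green was seen unmoved in its channel after black came out. I'll hand in.

```bash
python3 -c "
from station import bot
print(bot.hand_in())"
```

```text
the job is handed in; nothing more can be done
None
```

I completed the task and handed it in at about 29 s of the 67 s allowed; the system gave no verdict.

- **Sliding:** I slid white from bay_b into bay_far, then yellow from the loading bay into bay_b. Both stayed on the tray floor, and red stayed in bay_a.
- **Black block:** I took it from the dock by its ends, set it on the tile, took it again by its sides and lowered it gently into the loading bay. I felt light contact before releasing it.

**Last wrist-camera check:**

| Block | Offset from bay centre |
|---|---|
| black | about 0.3 mm |
| white | about 0.2 mm |
| yellow | about 1.4 mm |
| red (untouched) | about 1.7 mm |

- **Flat and square:** Tilt was under about 0.012 rad for all four. Black's long side was within about 0.01 rad of the tray's x direction.
- **Disagreement:** The scene and side cameras differed by 4–10 mm in x (about 5 mm for most things), so I used the wrist camera, which agreed with itself to about 2 mm.
- **Not measured:** I saw green in its channel after black came out but did not measure it at the end. I did not re-measure the other bystanders; the arm passed well above them.

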